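# Free the wash bottle from the bin corner and stand it up

## Robot

A 6-joint arm with a two-finger parallel gripper is mounted at the origin on the work surface; the furniture and walls round the work are solid. World frame = base frame: x ahead of the robot, y to its left, z up, the work surface at z = 0. Lengths are in m, angles in degrees, forces in N, time in s.
With the tool pointing down it reaches from about 0.4 to 0.825 m from the base axis. Payload 7 kg.
Tool frame: the origin (TCP) lies at the very end of the fingers, on their centre line; the grasp point (between the pads) lies tcp_to_grasp behind it (tcp_to_grasp is the distance from the TCP to the grasp point, in m); x points along the fingers, y is the direction in which the jaws open and shut, and the axes are right-handed (so a half turn about x gives the same grasp; the last joint's range is limited). The gripper opens to 88 mm and grips with 3 to 60 N. Pads are 19 mm wide; open, the fingers measure 130 mm over their backs; the gripper's body (78 mm by 193 mm) begins 47 mm behind the grasp point.
Start: joints at [-56.603, 20.546, 0.682, 0, -70.136, -16.507], TCP at [0.196, -0.646, 0.227] pointing down, gripper open.
Joint ranges: [-176.03, 176.03], [-82.01, 121.73], [-58.28, 71.71], [-173.87, 95.51], [-174.79, -0.11], [-173.66, 173.66]. Speed limits (degrees/s): [136.94, 136.94, 172.46, 180, 180, 180].

## Interface

Orientations are given as [roll, pitch, yaw] about the fixed x, y, z axes, in that order (R = Rz(yaw) Ry(pitch) Rx(roll)).
In Python, from plant import * gives the robot as it stands. The module is installed in compiled form; this text tells all that it offers.
- The arm moves only by the shell command python3 -m pendant 'ROWS'. ROWS is JSON, a list of rows, each an object with "claw": the finger opening in mm, from 0 to 87.6; "linear": the shift along the tool's x, y, z in mm, a list of three; "twist": the turn about the tool's x in rad. In form: [{"claw": claw, "linear": [tx, ty, tz], "twist": twist}, ...]. A call has exactly 10 rows; each row shifts and turns the commanded pose from where the row before left it, along the tool's axes as they then stand; what a row does not reach is not made up. A row lasts 1/12 s, in which the tool goes at most 41.7 mm and 7.16 degrees, less where a joint would pass 70% of its speed; a pose out of reach is approached as far as the arm can. A call with a gripper value outside its range is refused whole. The fingers move at their own pace and stop on an object; the grip force is fixed at half the most. Time passes only in rows, so rows that do not move let the fingers close, or fill a call up. It gives the time, the measured TCP pose, the force and the opening at its end, in the units of the state.
- get_obs(): the state, without advancing time (a new reading comes with each control period).
- snapshot(name): name is "side" or "top" or "wrist"; returns (picture, depth): 480x640x3 uint8, red, green, blue; 480x640 float32, m along the optical axis (not along the pixel's ray), 0 where there is no reading.
- camera_params(name): a dict with "fx", "fy", "cx", "cy" (pixels), "rvec" (rotation vector, rad) and "tvec" (3), from world to camera coordinates, as OpenCV has them. Camera axes: x right, y down, z forward; pixel columns grow to the right and rows downward; lengths in m; the calibration is good to about 2 mm. A picture is of the moment at which its call begins: read the wrist's pose just before it. camera_params takes no time and is no camera call; for the wrist camera it gives the pose at the moment of the call.
- close_job(): hands the job in, once; it reports no verdict.
Trained networks look in the newest picture that a camera, given by its name, has taken for a name from the list of things; names that differ only in an ending like _2 or _b are one class to them, and where a whole thing is asked for, a point or a joint stands for the part that bears it (a point fixed in the world has none). Each returns a list of dicts, best first, with "confidence" (0 to 1); they miss things now and then, are a little off and sometimes report something else, mostly with a low value. They report only what shows in the picture. A call takes as long as a camera call. They do not tell look-alikes from the thing itself.
- boxes_of(camera, target): "xy" ([column, row] in pixels, amid what is visible of it).
The state is a dict: "clock": time; "joint_pos": joint angles; "qvel": joint speeds; "tau": joint torques, N m; "tool_pos": TCP position; "orientation": TCP orientation; "force": force on the tool from outside, world axes, zero at the start; "moment": the same for the moment, N m; "opening": finger opening in m.
Only numpy, scipy, OpenCV 4.12 (cv2) and the standard library are available. Lean on these libraries where they do the work, as an engineer would, in place of code of your own. Each camera call takes 0.05 s, during which the arm holds its last target. There are 200 camera calls.

## Task

The wash bottle has toppled over in the grey bin and is jammed with its cap under the cover plate in the bin's back corner. Draw it out of the corner and stand it upright on its own base on the bin's floor, handling it gently (no fall, no hard blows against the bin), and let go of it. Leave the beaker and the two vials in the bin standing where they are.

Things in the scene. Friction and masses are not known exactly. Their poses are not given: they have to be found in the camera images.
- bin: Grey plastic open bin, fixed to the table. Origin: centre of its underside; x points to its back wall (away from the robot at yaw 0), y to its left side, z up. Inside 230 mm (x) by 300 mm (y); floor 5 mm thick; walls 5 mm thick, their top 65 mm above the table, with a rim 8 mm wide outside.
- cover_plate (a point): Centre of the metal cover plate over the bin's back left inner corner; axes as the bin's. It covers 97 mm (x) by 40 mm (y) up to both walls; underside 62 mm, top 66 mm above the table. Most of the bottle's cap lies under it and cannot be lifted there.
- divider_end (a point): Top of the free front end of a stub divider, 5 mm thick, that runs from here back along the bin's x to the back wall; its top is 41 mm above the table. It keeps the bottle from sliding out lengthwise.
- wash_bottle: White wash bottle with a red screw cap (does not turn), 188 mm tall, about 0.33 kg (varies by a third). Origin: centre of its base; z runs along it to the cap. Body 74.5 mm in diameter from 0 to 112 mm, then a domed shoulder. Starts lying askew on the bin's floor, axis 42 mm above the table, the base a few mm from back wall and stub divider. It rolls and turns freely when pulled out sideways.
- shoulder (a point): Point on the bottle's axis 133 mm from the base, in the domed shoulder (diameter 71 mm at 120 mm, 64 mm at 130 mm, 52 mm at 142 mm, and then the cap, 34 mm, from 150 mm, from the base). At the start some 30 to 35 mm is free here between the bottle and the back wall, open from above: room for one finger to reach down behind the bottle and draw it out sideways.
- cap (a point): Middle of the bottle's cap, on the axis, 169 mm from the base; the cap is 34 mm in diameter, 150 to 188 mm from the base. Once free, the bottle can be pinched here and raised; it turns between the finger pads if gripped lightly (about 10 to 15 N).
- low_beaker: Clear low glass beaker, 77 mm wide, 46 mm high, standing on the bin's floor behind the stub divider, in the back right corner. Origin: centre of its base.
- vial_a: Small sample vial with white cap, 27 mm in diameter, 58 mm tall, standing on the bin's floor near the right wall. Origin: centre of its base.
- vial_b: A like vial, nearer the front right corner. Origin: centre of its base.
There are look-alikes about, which are no part of the job. Of the things like the low_beaker, leave any that is black or yellow; of the rest the smaller one is meant.

How it is judged (in metres and radians):
On the way, in this order (a step that is already met when the one before it is completed fails the run):
1. the bottle's cap is clear of the cover plate, the bottle still low in the bin ((x of cap in the frame of bin below 0 m or y of cap in the frame of bin below 0.085 m) and angle between wash_bottle's own z axis and vertical above 0.4 rad), for 0.1 s.
2. the bottle stands upright on the bin's floor (angle between wash_bottle's own z axis and vertical below 0.08 rad and z of wash_bottle in the frame of bin below 0.01 m), for 0.2 s.
At the end, for the whole second after the job is handed in: The wash bottle stands upright (within 0.08 rad) and still, its base on the bin's floor inside the bin (base within 4 mm of the floor); the beaker and both vials stand upright within 30 mm of where they were (angle between wash_bottle's own z axis and vertical below 0.08 rad and z of wash_bottle in the frame of bin between 0.001 and 0.009 m and x of wash_bottle in the frame of bin between -0.115 and 0.115 m and y of wash_bottle in the frame of bin between -0.15 and 0.15 m and linear speed of wash_bottle below 0.02 m/s and angular speed of wash_bottle below 0.2 rad/s and distance of each of low_beaker, vial_a, vial_b from where it was at the start of the episode below 0.03 m and angle between each of low_beaker, vial_a, vial_b's own z axis and vertical below 0.2 rad); the robot touches nothing.
It fails at once if the bottle is dropped or struck against the bin (more than 60 N) (contact force between wash_bottle and bin above 60 N).
It fails at once if the beaker or a vial is knocked over or shoved away (more than 0.5 rad or 40 mm) (angle between any of low_beaker, vial_a, vial_b's own z axis and vertical above 0.5 rad or distance of any of low_beaker, vial_a, vial_b from where it was at the start of the episode above 0.04 m).
It also fails if it takes over 58 s, if anything falls off the work surface, if the arm or the gripper's body presses on something with over 40 N, if the wrist force passes 120 N, or if a joint passes its speed limit or range.

## Working session

There is one attempt and no reset: what is moved stays moved. The work goes in short steps, Python scripts to look and compute and a shell command to move; the robot and the scene stay as the last step left them, time stands still between calls to the robot, and variables do not carry over. Pictures are saved under pics/ and viewed, about 8 in all and at most 12, crops included, and the job is handed in when it is done.

```bash
mkdir -p pics; cat > h.py <<'E'
from plant import *
import numpy as np, cv2
from scipy.spatial.transform import Rotation as R
def snap(c,name=None):
    im,d=snapshot(c)
    if name: cv2.imwrite('pics/'+name+'.png',im[:,:,::-1])
    return im,d
def cam(c):
    p=camera_params(c); Rm=cv2.Rodrigues(np.array(p['rvec'],float))[0]; return p,Rm,np.array(p['tvec'],float).ravel()
def world(c,uv,d,pr=None):
    p,Rm,t=pr or cam(c); u,v=uv
    return Rm.T@(np.array([(u-p['cx'])/p['fx']*d,(v-p['cy'])/p['fy']*d,d])-t)
def cloud(c,d,pr=None):
    p,Rm,t=pr or cam(c); v,u=np.mgrid[:480,:640]
    P=np.stack([(u-p['cx'])/p['fx']*d,(v-p['cy'])/p['fy']*d,d],-1)
    return (P-t)@Rm
def proj(c,X):
    p,Rm,t=cam(c); q=Rm@np.array(X)+t; return [round(float(q[0]/q[2]*p['fx']+p['cx'])),round(float(q[1]/q[2]*p['fy']+p['cy']))]
E
python3 - <<'E'
from h import *
np.set_printoptions(precision=4,suppress=True)
o=get_obs(); print(o)
im,d=snap('top','top0'); im2,d2=snap('side','side0')
np.save('top0.npy',d)
C=cloud('top',d)
for n in ['bin','cover_plate','divider_end','wash_bottle','shoulder','cap','low_beaker','vial_a']:
    for b in boxes_of('top',n)[:4]:
        u,v=np.round(b['xy']).astype(int); print(n,b['confidence'],u,v,C[v,u])
E
```

```text
{'clock': 0.0, 'joint_pos': array([-56.6017,  20.5922,   0.633 ,  -0.0222, -70.1335, -16.5082]), 'qvel': array([-0.0122,  0.0813, -0.0001,  0.0563, -0.0184, -0.0876]), 'tau': array([  0.0016, -58.272 ,  29.3058,   6.9969,   0.0068,  -0.0002]), 'tool_pos': array([ 0.196 , -0.6454,  0.2256]), 'orientation': array([ 93.8322,  89.905 , 110.7147]), 'force': array([-0.4195, -0.3967,  0.3835]), 'moment': array([ 0.0334, -0.0157,  0.0051]), 'opening': 0.08771063510503975}
bin 0.74 298 276 [0.5497 0.0228 0.0083]
cover_plate 0.64 298 275 [0.5519 0.023  0.0049]
divider_end 0.63 296 280 [0.5417 0.0271 0.0042]
divider_end 0.17 362 303 [ 0.4948 -0.1045  0.061 ]
wash_bottle 0.7 282 236 [0.6243 0.05   0.0801]
wash_bottle 0.2 297 278 [0.5458 0.025  0.0042]
shoulder 0.8 284 236 [0.6243 0.0462 0.0796]
cap 0.75 285 238 [0.6205 0.0443 0.0789]
low_beaker 0.87 463 334 [ 0.4315 -0.3113  0.003 ]
low_beaker 0.84 428 223 [ 0.6587 -0.2465  0.0022]
low_beaker 0.82 389 146 [ 0.8226 -0.1685  0.0033]
low_beaker 0.74 348 225 [ 0.6549 -0.0806  0.0056]
vial_a 0.68 368 304 [ 0.4928 -0.1161  0.0608]
vial_a 0.58 362 270 [ 0.5584 -0.1047  0.0688]
```

View pics/top0.png

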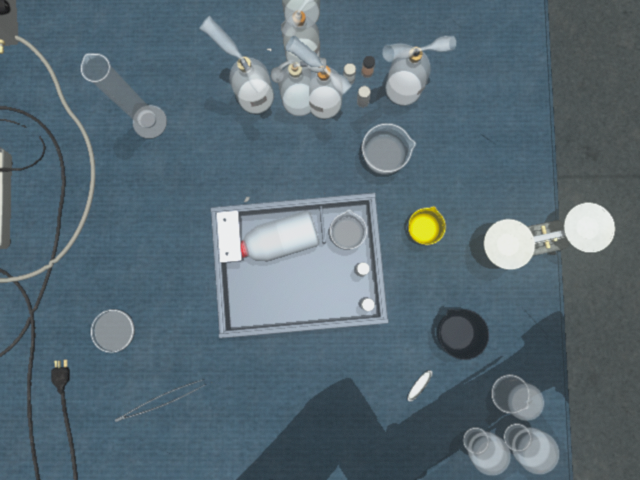

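View pics/side0.png

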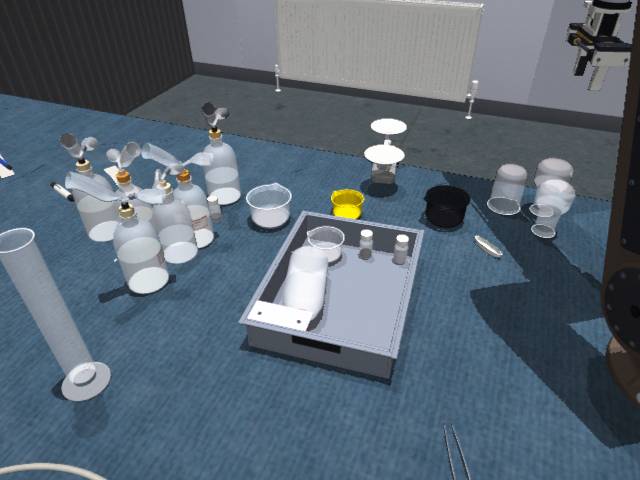

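Top view: the bin spans (212,209)–(387,336). The bottle lies with its base at about (315,230) and its red cap at (243,250) under the plate (229,236). Beaker candidates are (348,230) clear in the bin, (387,149) clear and larger, (427,226) yellow, (460,333) black and (112,331) clear outside. The description picks the one in the bin, and the vials are at (363,269) and (368,305). Next I fit the bin and bottle poses.

```bash
python3 - <<'E'
from h import *
np.set_printoptions(precision=4,suppress=True)
d=np.load('top0.npy'); C=cloud('top',d); im=cv2.imread('pics/top0.png')
v,u=np.mgrid[:480,:640]
reg=(u>200)&(u<400)&(v>185)&(v<345)
m=reg&(C[...,2]>.05)&(C[...,2]<.072)
n,l,st,_=cv2.connectedComponentsWithStats(m.astype(np.uint8)); k=1+np.argmax(st[1:,4])
rect=cv2.minAreaRect(C[l==k][:,:2].astype(np.float32)); print('bin rect',rect)
fl=reg&(np.abs(C[...,2]-.005)<.004); print('floor z',np.median(C[fl][:,2]))
c=np.array(rect[0]); a=rect[2]; a=(a+45)%90-45; Rb=R.from_euler('z',a,degrees=True).as_matrix()[:2,:2]
print('yaw',a)
B=(C[...,:2]-c)@Rb   # bin coords
np.save('bin.npy',np.array([*c,a]))
white=reg&(C[...,2]>.055)&(B[...,0]<.11)&(B[...,0]>-.02)&(B[...,1]<.1)&(B[...,1]>-.045)
P=np.c_[B[white],C[white][:,2]]
print(len(P),P.min(0),P.max(0))
# per slice along y: max z & x center
for y in np.arange(-.045,.15,.01):
    s=(np.abs(B[...,1]-y)<.005)&reg&(C[...,2]>.045)&(np.abs(B[...,0])<.11)
    if s.sum(): 
        q=B[s][:,0]; print(round(y,3),s.sum(),q.min(),q.max(),np.median(q),'ztop',np.percentile(C[s][:,2],95))
red=reg&(im[...,2]>im[...,1].astype(int)+40)
print('red',red.sum(),B[red].mean(0),C[red].mean(0))
for n,(uu,vv) in dict(beak=(348,230),va=(363,269),vb=(368,305),plate=(229,236)).items(): print(n,B[vv,uu],C[vv,uu])
crop=cv2.resize(im[190:345,200:400],None,fx=4,fy=4,interpolation=cv2.INTER_CUBIC); cv2.imwrite('pics/crop.png',crop[:600])
E
```

```text
bin rect ((0.5706473588943481, 0.02015337347984314), (0.2565457224845886, 0.3278621435165405), 4.860443592071533)
floor z 0.004703029358620786
yaw 4.860443592071533
2405 [ 0.0157 -0.044   0.055 ] [0.1041 0.0999 0.0865]
-0.045 33 0.035481489019191806 0.07042521227764784 0.0475006884862779 ztop 0.07445976728635802
-0.035 160 0.03264457151846409 0.10485187150997026 0.0604924553305833 ztop 0.08100334551904165
-0.025 193 0.03130465408930461 0.10534972509138289 0.06506782824866675 ztop 0.08171742664954282
-0.015 190 0.029800219517557194 0.10359389343433903 0.06343378702657003 ztop 0.08125803818954569
-0.005 194 0.028462308708919498 0.10253186191391955 0.06101955639150952 ztop 0.08178967536745005
0.005 190 0.025556709741648174 0.09937277186235632 0.058388929539670634 ztop 0.08168205041817514
0.015 194 0.0241003256817471 0.09827016974656622 0.05696610214801736 ztop 0.08161319881964404
0.025 191 0.021617221230704052 0.09560638415288557 0.05422854828249528 ztop 0.0815679728487784
0.035 192 0.01980261652839097 0.09433160229784149 0.05311996367214955 ztop 0.08151131379782574
0.045 194 0.01711267
[... 563 characters left out ...]
0.02645436854638938 0.06776671860237354 0.04143047714214158 ztop 0.06437617698776953
0.115 249 0.018130018288442785 0.1098465173661156 0.06130534785959618 ztop 0.07029047290729996
0.125 237 0.018748473592181795 0.10875951173416874 0.06283417134422775 ztop 0.07021394802655627
0.135 231 0.017836314989313203 0.10975159723879581 0.06311193657237625 ztop 0.07006309490763896
0.145 270 -0.10490100401627298 0.1099331668554887 0.05732482469679581 ztop 0.06980648174957987
red 73 [0.0394 0.1055] [0.601  0.1286 0.0569]
beak [ 0.0649 -0.1065] [ 0.6443 -0.0805  0.0068]
va [-0.0208 -0.1259] [ 0.5606 -0.1071  0.0631]
vb [-0.0909 -0.1287] [ 0.4909 -0.1158  0.0647]
plate [0.067  0.1302] [0.6264 0.1555 0.0661]
```

View pics/crop.png

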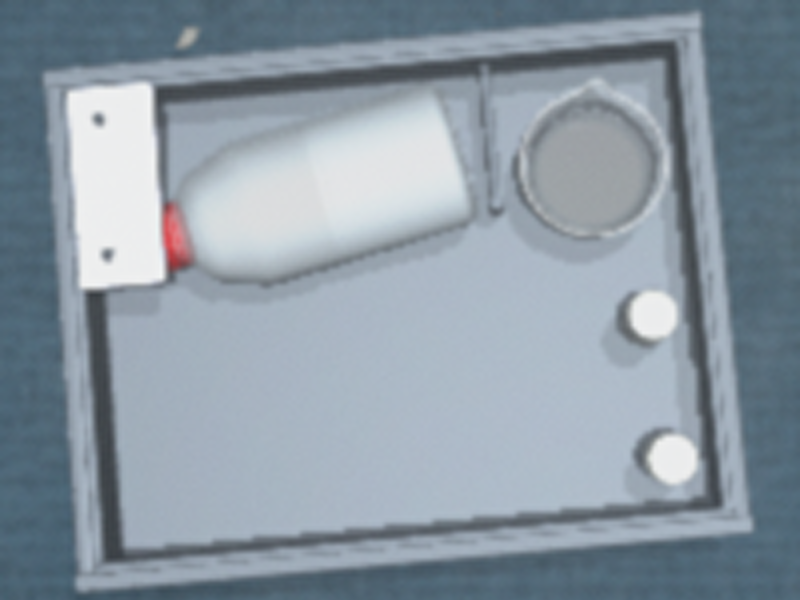

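The crop confirms the bottle's cap (175,235 in the crop) is half under the plate, with clear floor behind the shoulder at about (220,115). The fitted bin size matches the nominal 256×326 mm. Bottle axis in the bin frame: base ≈(0.071,-0.041), shoulder ≈(0.045,0.089). I'll straddle the shoulder with the open jaws along bin x, one finger behind it.

```bash
cat >> h.py <<'E'
np.set_printoptions(precision=4,suppress=True)
bc=np.load('bin.npy'); Rbin=R.from_euler('z',bc[2],degrees=True).as_matrix()
def b2w(p): return Rbin@np.array(p,float)+np.array([bc[0],bc[1],0])
def w2b(p): return (np.asarray(p)-np.array([bc[0],bc[1],0]))@Rbin
def tool():
    o=get_obs(); return np.array(o['tool_pos']),R.from_euler('xyz',o['orientation'],degrees=True).as_matrix(),o
def go(p,jaw=None):
    """delta to bin point p (TCP) in tool axes mm; jaw: bin-frame jaw angle deg"""
    t,M,o=tool(); print('TCP bin',w2b(t),'force',o['force'],'open',o['opening'],'t',o['clock'])
    yb=M[:,1]@Rbin; print('jaw angle in bin',np.degrees(np.arctan2(yb[1],yb[0])),'j6',o['joint_pos'][5])
    print('delta tool mm',M.T@(b2w(p)-t)*1000)
    if jaw is not None:
        dw=Rbin@[np.cos(np.radians(jaw)),np.sin(np.radians(jaw)),0]; q=M.T@dw
        a=np.arctan2(q[2],q[1]); a=(a+np.pi/2)%np.pi-np.pi/2; print('twist rad',a,'alt',a-np.sign(a)*np.pi)
        c=R.from_euler('x',a).as_matrix(); print('delta after twist',(M@c).T@(b2w(p)-t)*1000)
E
python3 - <<'E'
from h import *
import plant; print([x for x in dir(plant) if x[0]!='_'], getattr(plant,'tcp_to_grasp',None))
go([.043,.098,.15],0)
E
```

```text
['PlanningError', 'boxes_of', 'camera_params', 'close_job', 'get_obs', 'snapshot', 'tcp_to_grasp'] 0.0188
TCP bin [-0.4296 -0.6318  0.2265] force [ 0.1902 -0.4197  0.7132] open 0.0877260639926369 t 0.5
jaw angle in bin 102.0283252387083 j6 -16.50839666098396
delta tool mm [ 76.6002 615.3225 614.3472]
twist rad -1.3608624484405487 alt 1.7807302051492444
delta after twist [  76.6002 -472.6288  729.8399]
```

```bash
python3 -m pendant '[{"claw":87.6,"linear":[0,29,29],"twist":0},{"claw":87.6,"linear":[0,29,29],"twist":0},{"claw":87.6,"linear":[0,29,29],"twist":0},{"claw":87.6,"linear":[0,29,29],"twist":0},{"claw":87.6,"linear":[0,29,29],"twist":0},{"claw":87.6,"linear":[0,29,29],"twist":0},{"claw":87.6,"linear":[0,29,29],"twist":0},{"claw":87.6,"linear":[0,29,29],"twist":0},{"claw":87.6,"linear":[0,29,29],"twist":0},{"claw":87.6,"linear":[0,29,29],"twist":0}]'
python3 -m pendant '[{"claw":87.6,"linear":[0,29,29],"twist":0},{"claw":87.6,"linear":[0,29,29],"twist":0},{"claw":87.6,"linear":[0,29,29],"twist":0},{"claw":87.6,"linear":[0,29,29],"twist":0},{"claw":87.6,"linear":[0,29,29],"twist":0},{"claw":87.6,"linear":[0,29,29],"twist":0},{"claw":87.6,"linear":[0,29,29],"twist":0},{"claw":87.6,"linear":[0,29,29],"twist":0},{"claw":87.6,"linear":[0,29,29],"twist":0},{"claw":87.6,"linear":[0,29,29],"twist":0}]'
python3 -m pendant '[{"claw":87.6,"linear":[0,0,0],"twist":-0.12},{"claw":87.6,"linear":[0,0,0],"twist":-0.12},{"claw":87.6,"linear":[0,0,0],"twist":-0.12},{"claw":87.6,"linear":[0,0,0],"twist":-0.12},{"claw":87.6,"linear":[0,0,0],"twist":-0.12},{"claw":87.6,"linear":[0,0,0],"twist":-0.12},{"claw":87.6,"linear":[0,0,0],"twist":-0.12},{"claw":87.6,"linear":[0,0,0],"twist":-0.12},{"claw":87.6,"linear":[0,0,0],"twist":-0.12},{"claw":87.6,"linear":[0,0,0],"twist":-0.12}]'
python3 -c "
from h import *
go([.043,.098,.12],0)"
```

```text
clock: 1.33
tool_pos: [0.3898, -0.2823, 0.227]
orientation: [-32.5, 89.9, -15.6]
force: [2.1, -0.8, -0.1]
opening: 0.0878
clock: 2.17
tool_pos: [0.5832, 0.0797, 0.2269]
orientation: [3.4, 90.0, 20.3]
force: [1.1, -0.6, -0.0]
opening: 0.0878
clock: 3.0
tool_pos: [0.5826, 0.0776, 0.2267]
orientation: [-57.7, 90.0, 28.3]
force: [-0.6, 0.4, 0.1]
opening: 0.0875
TCP bin [0.0167 0.0563 0.2267] force [-0.5998  0.3826  0.1066] open 0.08748215450487998 t 3.0
jaw angle in bin 171.12315629741556 j6 -30.653613863214634
delta tool mm [106.6833 -19.4923  45.2865]
twist rad -0.15493013582565585 alt 2.9866625177641373
delta after twist [106.6833 -26.247   41.7362]
```

```bash
python3 -m pendant '[{"claw":87.6,"linear":[0,0,0],"twist":-0.08},{"claw":87.6,"linear":[0,0,0],"twist":-0.075},{"claw":87.6,"linear":[0,-13,21],"twist":0},{"claw":87.6,"linear":[0,-13,21],"twist":0},{"claw":87.6,"linear":[10,0,0],"twist":0},{"claw":87.6,"linear":[20,0,0],"twist":0},{"claw":87.6,"linear":[20,0,0],"twist":0},{"claw":87.6,"linear":[10,0,0],"twist":0},{"claw":87.6,"linear":[0,0,0],"twist":0},{"claw":87.6,"linear":[0,0,0],"twist":0}]'
python3 - <<'E'
from h import *
go([.043,.098,.021],0)
pr=cam('wrist'); im,d=snap('wrist','w1'); C=cloud('wrist',d,pr); B=w2b(C)
print('wrist cam at bin',w2b(-pr[1].T@pr[2]))
for y in np.arange(.02,.14,.01):
    s=(np.abs(B[...,1]-y)<.004)&(d>0)&(np.abs(B[...,0])<.11)&(B[...,2]>.03)&(B[...,2]<.09)
    if s.sum()>5: q=B[s]; print(round(y,3),s.sum(),q[:,0].min(),q[:,0].max(),'ztop',q[:,2].max(),q[q[:,2].argmax(),0])
E
```

```text
clock: 3.83
tool_pos: [0.6052, 0.1213, 0.1666]
orientation: [137.2, 89.9, -128.2]
force: [0.2, -0.7, 0.7]
opening: 0.0876
TCP bin [0.043  0.0979 0.1666] force [ 0.1973 -0.6558  0.7093] open 0.08758617129557704 t 3.8333
jaw angle in bin 179.6747088916877 j6 -24.92886188242006
delta tool mm [145.5661  -0.1287   0.2345]
twist rad -0.005676972949361314 alt 3.135915680640432
delta after twist [145.5661  -0.13     0.2338]
wrist cam at bin [0.0421 0.0279 0.3242]
0.02 1553 0.021049707221605544 0.09563397773534686 ztop 0.08087563482461986 0.05925514459177492
0.03 1515 0.018787945888825763 0.09421674567490501 ztop 0.080569619587222 0.053015449896226065
0.04 1443 0.016555720460268153 0.09259379535756677 ztop 0.08153407383301575 0.0524529533348001
0.05 1415 0.015155412035600774 0.08977997011088307 ztop 0.08066636899765184 0.056900483059822024
0.06 1364 0.013492620909926357 0.08819282033581982 ztop 0.08056001434843536 0.05164725936440011
0.07 1206 0.01435166592498866 0.08562993153979956 ztop 0.08022057186260442 0.04812032055820071
0.08 994 0.016162659848436695 0.08305700972056781 ztop 0.07758657842633965 0.05142600200193095
0.09 764 0.018050336746785616 0.07649893903955596 ztop 0.07381690745104123 0.050423187391136055
0.1 411 0.02520067117556277 0.07111742035144471 ztop 0.06816676844627016 0.04874607136203294
0.11 1419 0.016899133491752687 0.10995924181306817 ztop 0.06752189928306804 0.09942284346958978
0.12 1492 0.016815680182465573 0.10996827379615634 ztop 0.06761384902208581 0.044965752225166924
0.13 1473 0.01649962829919059 0.10996473957094509 ztop 0.06819158367005854 0.032713663246728746
```

View pics/w1.png

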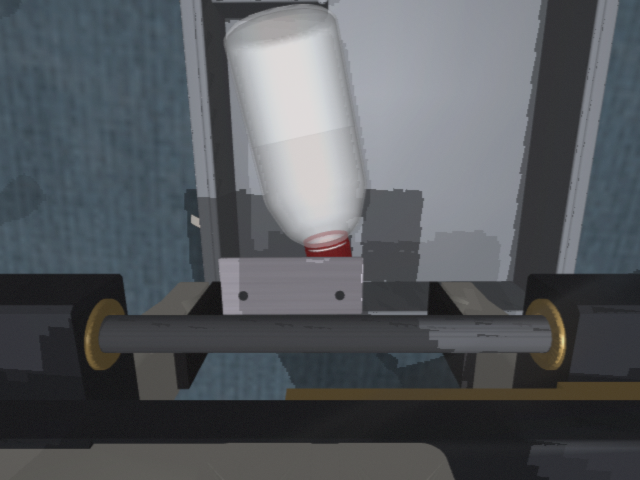

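The wrist view shows the same picture: the shoulder just in front of the plate (y≈0.09), the wall gap free on the left side, and both fingers clear. Now I descend.

```bash
python3 -m pendant '[{"claw":87.6,"linear":[10,0,-3],"twist":0},{"claw":87.6,"linear":[25,0,0],"twist":0},{"claw":87.6,"linear":[25,0,0],"twist":0},{"claw":87.6,"linear":[15,0,0],"twist":0},{"claw":87.6,"linear":[8,0,0],"twist":0},{"claw":87.6,"linear":[8,0,0],"twist":0},{"claw":87.6,"linear":[8,0,0],"twist":0},{"claw":87.6,"linear":[8,0,0],"twist":0},{"claw":87.6,"linear":[8,0,0],"twist":0},{"claw":87.6,"linear":[0,0,0],"twist":0}]'
python3 -m pendant '[{"claw":87.6,"linear":[7,0,0],"twist":0},{"claw":87.6,"linear":[7,0,0],"twist":0},{"claw":87.6,"linear":[6,0,0],"twist":0},{"claw":87.6,"linear":[6,0,0],"twist":0},{"claw":87.6,"linear":[0,0,0],"twist":0},{"claw":87.6,"linear":[0,4,0],"twist":0},{"claw":87.6,"linear":[0,4,0],"twist":0},{"claw":87.6,"linear":[0,4,0],"twist":0},{"claw":87.6,"linear":[0,4,0],"twist":0},{"claw":87.6,"linear":[0,0,0],"twist":0}]'
python3 -c "
from h import *
go([-.02,.095,.025],0)"
```

```text
clock: 4.72
tool_pos: [0.6047, 0.1183, 0.0502]
orientation: [102.9, 89.9, -162.5]
force: [-0.5, -1.7, 0.1]
opening: 0.0878
clock: 5.55
tool_pos: [0.5885, 0.1172, 0.0259]
orientation: [30.5, 90.0, 125.0]
force: [-0.3, 0.1, -1.0]
opening: 0.0875
TCP bin [0.026  0.0952 0.0259] force [-0.2823  0.0855 -0.9792] open 0.08751754596854569 t 5.55
jaw angle in bin 179.66465177085055 j6 -25.35631888233009
delta tool mm [ 0.9059 46.0234 -0.4586]
twist rad -0.005852952778029774 alt 3.1357397008117633
delta after twist [ 0.9059 46.0252 -0.1892]
```

```bash
python3 -m pendant '[{"claw":87.6,"linear":[0,4,0],"twist":0},{"claw":87.6,"linear":[0,4,0],"twist":0},{"claw":87.6,"linear":[0,4,0],"twist":0},{"claw":87.6,"linear":[0,4,0],"twist":0},{"claw":87.6,"linear":[0,4,0],"twist":0},{"claw":87.6,"linear":[0,4,0],"twist":0},{"claw":87.6,"linear":[0,4,0],"twist":0},{"claw":87.6,"linear":[0,4,0],"twist":0},{"claw":87.6,"linear":[0,2,0],"twist":0},{"claw":87.6,"linear":[0,0,0],"twist":0}]'
python3 - <<'E'
from h import *
go([-.02,.095,.025],0)
pr=cam('wrist'); im,d=snap('wrist','w2'); C=cloud('wrist',d,pr); B=w2b(C)
for y in np.arange(-.06,.14,.01):
    s=(np.abs(B[...,1]-y)<.004)&(d>0)&(np.abs(B[...,0])<.11)&(B[...,2]>.03)&(B[...,2]<.09)
    if s.sum()>5: q=B[s]; print(round(y,3),s.sum(),q[:,0].min(),q[:,0].max(),'ztop',q[:,2].max(),q[q[:,2].argmax(),0])
E
```

```text
clock: 6.38
tool_pos: [0.5549, 0.1145, 0.0256]
orientation: [103.2, 90.0, -162.3]
force: [-0.2, -0.4, 0.5]
opening: 0.0872
TCP bin [-0.0077  0.0953  0.0256] force [-0.1652 -0.4077  0.4782] open 0.0872274162194443 t 6.3833
jaw angle in bin 179.6718058046637 j6 -26.900526202746764
delta tool mm [ 0.558  12.3374 -0.4013]
twist rad -0.005728035717282864 alt 3.1358646178725103
delta after twist [ 0.558  12.3395 -0.3307]
-0.01 801 -0.01865225100149946 0.05478660871735093 ztop 0.07417270822633852 0.03877340087668677
0.0 8888 -0.02113746367921665 0.05379460481939015 ztop 0.08138073868880794 0.02178380305017698
0.01 8178 -0.02325419326386746 0.05076496275440515 ztop 0.0807776011123212 0.015879091043755476
0.02 7582 -0.025608399949093356 0.04849690202167716 ztop 0.08105428170943989 0.011505835668943346
0.03 7024 -0.02787644744335126 0.04665618370395925 ztop 0.08034661910227568 0.011526632806439292
0.04 6580 -0.030267783004213747 0.04449130596414439 ztop 0.08114428557517768 0.006440435484672489
0.05 6023 -0.031000617230014044 0.041506995960006204 ztop 0.08109997394986579 0.005181952526342759
0.06 4872 -0.030567984058350896 0.039525726336744296 ztop 0.07986670915810824 0.001524433407844544
0.07 3666 -0.029218008238340278 0.036165849693977625 ztop 0.07708995286070237 0.0031956303034378006
0.08 2545 -0.06791118935354087 0.05343920003067962 ztop 0.08996631237408179 0.040461189807337976
0.09 2146 -0.05968142747749208 0.043114394096130576 ztop 0.08999574325433254 0.03942283936188245
0.1 2329 -0.05622067209972247 0.04017103694161581 ztop 0.08709698950554905 0.03965951596859181
0.11 2596 -0.02468511548855045 0.043768101745163865 ztop 0.07271947580912441 0.0397159485948486
0.12 140 -0.024447850946942108 0.006721085274325799 ztop 0.054638949630791266 -0.015896345223715067
```

View pics/w2.png

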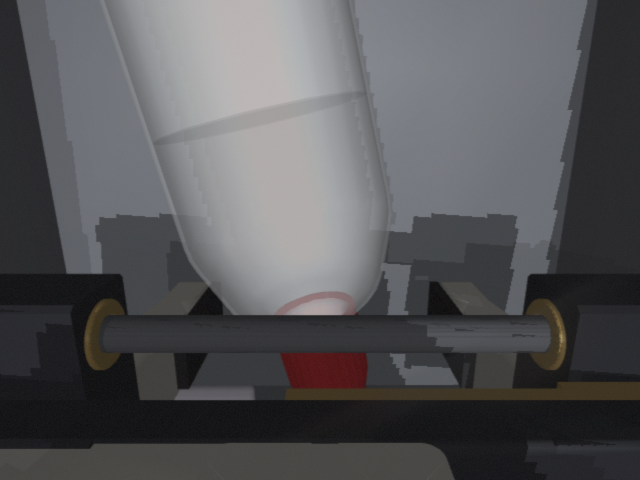

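The bottle has rolled out in parallel by about 47 mm, so the cap (325,370 in the picture) is at bin x≈-0.01. I'll draw it a bit farther so a finger fits between the cap and the plate, back off, rise and look.

```bash
python3 -m pendant '[{"claw":87.6,"linear":[0,4,0],"twist":0},{"claw":87.6,"linear":[0,4,0],"twist":0},{"claw":87.6,"linear":[0,4,0],"twist":0},{"claw":87.6,"linear":[0,4,0],"twist":0},{"claw":87.6,"linear":[0,4,0],"twist":0},{"claw":87.6,"linear":[0,4,0],"twist":0},{"claw":87.6,"linear":[0,2,0],"twist":0},{"claw":87.6,"linear":[0,0,0],"twist":0},{"claw":87.6,"linear":[0,0,0],"twist":0},{"claw":87.6,"linear":[0,0,0],"twist":0}]'
python3 -m pendant '[{"claw":87.6,"linear":[0,-4,0],"twist":0},{"claw":87.6,"linear":[-8,0,0],"twist":0},{"claw":87.6,"linear":[-15,0,0],"twist":0},{"claw":87.6,"linear":[-25,0,0],"twist":0},{"claw":87.6,"linear":[-25,0,0],"twist":0},{"claw":87.6,"linear":[-20,0,10],"twist":0},{"claw":87.6,"linear":[-20,0,10],"twist":0},{"claw":87.6,"linear":[-20,0,10],"twist":0},{"claw":87.6,"linear":[-20,0,10],"twist":0},{"claw":87.6,"linear":[0,0,0],"twist":0}]'
cat > look.py <<'E'
from h import *
import sys
go([-.02,.095,.025],0)
pr=cam('wrist'); im,d=snap('wrist',sys.argv[1]); C=cloud('wrist',d,pr); B=w2b(C)
imt,dt=snap('top',sys.argv[1]+'t'); Bt=w2b(cloud('top',dt))
for nm,BB,I in (('wrist',B,im),('top',Bt,imt)):
    I=I.astype(int); red=(I[...,0]>I[...,1]+50)&(np.abs(BB[...,0])<.115)&(np.abs(BB[...,1])<.15)
    if red.sum(): q=BB[red]; print(nm,'red',red.sum(),np.percentile(q,[2,50,98],axis=0).round(3).tolist())
    for y in np.arange(-.08,.14,.02):
        s=(np.abs(BB[...,1]-y)<.004)&(np.abs(BB[...,0])<.11)&(BB[...,2]>.03)&(BB[...,2]<.09)
        if s.sum()>5: q=BB[s]; print(nm,round(y,3),s.sum(),q[:,0].min(),q[:,0].max(),'ztop',q[:,2].max())
E
python3 look.py w3
```

```text
clock: 7.27
tool_pos: [0.5298, 0.1126, 0.0256]
orientation: [-83.1, 90.0, 11.4]
force: [-0.1, 0.6, 0.9]
opening: 0.0877
clock: 8.1
tool_pos: [0.5328, 0.1549, 0.1836]
orientation: [-69.0, 89.6, 25.7]
force: [0.2, 0.4, 0.5]
opening: 0.0878
TCP bin [-0.0262  0.1375  0.1836] force [0.2212 0.3903 0.4767] open 0.08775264099302808 t 8.1
jaw angle in bin 179.7522668598109 j6 -31.92053931901854
delta tool mm [158.5165  -5.3397 -42.862 ]
twist rad -0.0043056707546060835 alt 3.137286982835187
delta after twist [158.5165  -5.1551 -42.8846]
wrist red 2217 [[-0.055, 0.083, 0.046], [-0.04, 0.102, 0.055], [-0.023, 0.123, 0.059]]
wrist 0.0 1698 -0.05356370409204904 0.023735278055534548 ztop 0.08122728290216877
wrist 0.02 1578 -0.05790703033611474 0.01937004975812684 ztop 0.08114382102949598
wrist 0.04 1493 -0.06260933110684627 0.014502111101885208 ztop 0.08018470344534209
wrist 0.06 1263 -0.06103520113009482 0.009276520670728407 ztop 0.07769944325527639
wrist 0.08 755 -0.055218255521671755 -0.0020136964069780517 ztop 0.06994415405646152
wrist 0.1 504 -0.055819551062697724 -0.021091547569364766 ztop 0
[... 520 characters left out ...]
-0.04622103781828752 0.028849311639840072 ztop 0.08511725267339273
top 0.0 159 -0.051952926314101304 0.024796891666367123 ztop 0.08419462797208262
top 0.02 161 -0.05636042774680397 0.020292300197809365 ztop 0.08318457916398897
top 0.04 158 -0.0607549517798689 0.014220001561470042 ztop 0.08333897452286555
top 0.06 139 -0.05913246746117067 0.009969608727793783 ztop 0.07934642161682919
top 0.08 86 -0.0514167305592289 -0.0016926715549998397 ztop 0.07405207246101747
top 0.1 69 -0.05341808155589575 -0.019926776567364395 ztop 0.06368586554466212
top 0.12 234 -0.05370696795516769 0.10986539052504649 ztop 0.07190730198898068
top 0.14 33 0.01809946545204386 0.10944083541729005 ztop 0.07132677962938139
```

```bash
python3 -c "
import cv2
t=cv2.imread('pics/w3t.png')[190:345,200:400]; w=cv2.imread('pics/w3.png')
cv2.imwrite('pics/w3c.png',cv2.hconcat([cv2.resize(w,(400,300)),cv2.resize(t,(388,300))]))"
```

```text
(no output)
```

View pics/w3c.png

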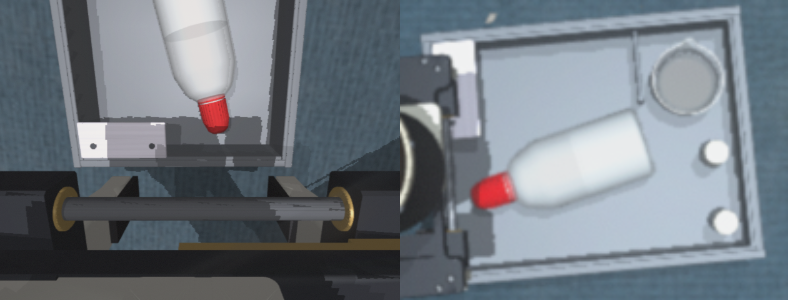

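The cap is now free of the plate, around (215,115) on the left and (493,190) on the right. Its centre is near bin (-0.039,0.103) and the bottle lies at about 103° in the bin. Next I grip the cap across the axis.

```bash
python3 -c "
from h import *
go([-.0397,.106,.025],13)"
```

```text
TCP bin [-0.0283  0.1361  0.1798] force [ 0.5853  0.2857 -0.4692] open 0.08800832819763808 t 8.2
jaw angle in bin 179.69802981383214 j6 -31.85604914385406
delta tool mm [154.7791  11.5318 -30.3269]
twist rad -0.23216107540245812 alt 2.909431578187335
delta after twist [154.7791  18.2001 -26.86  ]
```

```bash
python3 -m pendant '[{"claw":48,"linear":[0,0,0],"twist":-0.12},{"claw":48,"linear":[0,0,0],"twist":-0.112},{"claw":48,"linear":[0,9,-14],"twist":0},{"claw":48,"linear":[0,9,-13],"twist":0},{"claw":48,"linear":[20,0,0],"twist":0},{"claw":48,"linear":[20,0,0],"twist":0},{"claw":48,"linear":[20,0,0],"twist":0},{"claw":48,"linear":[15,0,0],"twist":0},{"claw":48,"linear":[5,0,0],"twist":0},{"claw":48,"linear":[0,0,0],"twist":0}]'
python3 -c "
from h import *
go([-.0397,.106,.025],13)"
```

```text
clock: 9.03
tool_pos: [0.5203, 0.12, 0.0971]
orientation: [103.0, 89.8, -149.3]
force: [-0.1, 1.0, 0.6]
opening: 0.0482
TCP bin [-0.0417  0.1037  0.0971] force [-0.1366  0.9751  0.5794] open 0.04823034000530606 t 9.0333
jaw angle in bin -167.17433518737204 j6 -16.328525148277134
delta tool mm [72.0969 -2.7092  1.8445]
twist rad -0.0030399061507235814 alt 3.1385527474390695
delta after twist [72.0969 -2.7148  1.8362]
```

```bash
python3 -m pendant '[{"claw":48,"linear":[10,-2,2],"twist":0},{"claw":48,"linear":[12,0,0],"twist":0},{"claw":48,"linear":[12,0,0],"twist":0},{"claw":48,"linear":[12,0,0],"twist":0},{"claw":48,"linear":[10,0,0],"twist":0},{"claw":48,"linear":[8,0,0],"twist":0},{"claw":48,"linear":[8,0,0],"twist":0},{"claw":48,"linear":[0,0,0],"twist":0},{"claw":48,"linear":[0,0,0],"twist":0},{"claw":40,"linear":[0,0,0],"twist":0}]'
python3 -m pendant '[{"claw":36,"linear":[0,0,0],"twist":0},{"claw":34,"linear":[0,0,0],"twist":0},{"claw":33,"linear":[0,0,0],"twist":0},{"claw":33,"linear":[0,0,0],"twist":0},{"claw":33,"linear":[0,0,0],"twist":0},{"claw":33,"linear":[0,0,0],"twist":0},{"claw":33,"linear":[0,0,0],"twist":0},{"claw":33,"linear":[0,0,0],"twist":0},{"claw":33,"linear":[0,0,0],"twist":0},{"claw":33,"linear":[0,0,0],"twist":0}]'
python3 -c "
from h import *
go([-.0397,.106,.025],13)"
```

```text
clock: 9.87
tool_pos: [0.5232, 0.1242, 0.027]
orientation: [-89.2, 90.0, 18.7]
force: [0.1, -0.6, -0.8]
opening: 0.0454
clock: 10.7
tool_pos: [0.5229, 0.1241, 0.0265]
orientation: [116.8, 90.0, -135.3]
force: [-0.2, -0.5, 0.9]
opening: 0.0327
TCP bin [-0.0388  0.1076  0.0265] force [-0.2127 -0.54    0.8564] open 0.032658910465805845 t 10.7
jaw angle in bin -167.03784598941513 j6 -16.436526762270432
delta tool mm [ 1.5368  1.2316 -1.3347]
twist rad -0.0006605353475466202 alt 3.1409321182422465
delta after twist [ 1.5368  1.2325 -1.3339]
```

```bash
python3 -m pendant '[{"claw":33,"linear":[-3,0,0],"twist":0},{"claw":33,"linear":[-4,0,0],"twist":0},{"claw":33,"linear":[-4,0,0],"twist":0},{"claw":33,"linear":[-4,0,0],"twist":0},{"claw":33,"linear":[-4,0,0],"twist":0},{"claw":33,"linear":[-4,0,0],"twist":0},{"claw":33,"linear":[-4,0,0],"twist":0},{"claw":33,"linear":[-3,0,0],"twist":0},{"claw":33,"linear":[0,0,0],"twist":0},{"claw":33,"linear":[0,0,0],"twist":0}]'
python3 - <<'E'
from h import *
go([-.0397,.106,.025],13)
im,d=snap('wrist','w4'); i2,_=snap('side','s4')
s=cv2.resize(i2[200:380,230:440],(400,343)); w=cv2.resize(im,(400,300)); w=cv2.copyMakeBorder(w,0,43,0,0,0)
cv2.imwrite('pics/c4.png',cv2.hconcat([w,s])[:,:,::-1])
E
```

```text
clock: 11.53
tool_pos: [0.523, 0.1242, 0.0568]
orientation: [-68.4, 90.0, 39.4]
force: [-1.1, -0.0, -0.5]
opening: 0.033
TCP bin [-0.0387  0.1077  0.0568] force [-1.1227 -0.0342 -0.4822] open 0.032953694674981805 t 11.5333
jaw angle in bin -167.04345096936808 j6 -16.439175904427564
delta tool mm [31.7557  1.3692 -1.4018]
twist rad -0.0007582884841603743 alt 3.1408343651056327
delta after twist [31.7557  1.3702 -1.4007]
```

View pics/c4.png

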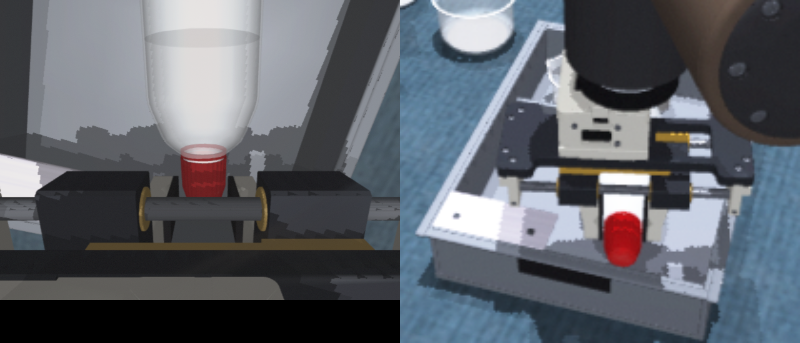

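```bash
python3 look.py w5 | grep -E 'red|wrist|open'
```

```text
TCP bin [-0.0389  0.1075  0.0564] force [0.4423 0.1837 0.2514] open 0.03291256309112418 t 11.6333
wrist red 4053 [[-0.053, 0.085, 0.046], [-0.038, 0.099, 0.056], [-0.022, 0.114, 0.058]]
wrist 0.0 2297 -0.051341094185807186 0.022919513246833518 ztop 0.0803292343522086
wrist 0.02 5164 -0.05625954132201689 0.019709785157712944 ztop 0.0806582831789309
wrist 0.04 4578 -0.0611517601133446 0.01480035459818988 ztop 0.080341014140084
wrist 0.06 3413 -0.06017692179442483 0.009790421296216871 ztop 0.07825384080321451
wrist 0.08 1461 -0.052116565119331444 -0.002436877351601935 ztop 0.0698609205183942
wrist 0.1 2665 -0.05980889656036376 -0.005521963340207204 ztop 0.089987284284113
wrist 0.12 1567 -0.032198836332083196 0.08976186537245297 ztop 0.0896854249162071
wrist 0.14 42 0.07986747702095953 0.08856370425114923 ztop 0.06669600245427247
```

The bottle stayed down, so 33 mm did not actually press the cap. I go back down and close firmly.

```bash
python3 -m pendant '[{"claw":40,"linear":[0,0,0],"twist":0},{"claw":42,"linear":[0,0,0],"twist":0},{"claw":42,"linear":[8,1,-2],"twist":0},{"claw":42,"linear":[10,0,0],"twist":0},{"claw":42,"linear":[10,0,0],"twist":0},{"claw":42,"linear":[4,0,0],"twist":0},{"claw":42,"linear":[0,0,0],"twist":0},{"claw":34,"linear":[0,0,0],"twist":0},{"claw":30,"linear":[0,0,0],"twist":0},{"claw":30,"linear":[0,0,0],"twist":0}]'
python3 -m pendant '[{"claw":28,"linear":[0,0,0],"twist":0},{"claw":28,"linear":[0,0,0],"twist":0},{"claw":28,"linear":[0,0,0],"twist":0},{"claw":28,"linear":[-2,0,0],"twist":0},{"claw":28,"linear":[-4,0,0],"twist":0},{"claw":28,"linear":[-4,0,0],"twist":0},{"claw":28,"linear":[-4,0,0],"twist":0},{"claw":28,"linear":[-4,0,0],"twist":0},{"claw":28,"linear":[-4,0,0],"twist":0},{"claw":28,"linear":[0,0,0],"twist":0}]'
python3 look.py w6 | grep -E 'red|wrist|open'
```

```text
clock: 12.57
tool_pos: [0.5228, 0.122, 0.0248]
orientation: [-83.4, 90.0, 24.5]
force: [-0.2, -1.4, -1.7]
opening: 0.0315
clock: 13.4
tool_pos: [0.5229, 0.1221, 0.0475]
orientation: [-74.4, 89.9, 33.4]
force: [0.2, 1.1, -1.7]
opening: 0.0313
TCP bin [-0.039   0.1056  0.0475] force [ 0.1514  1.1218 -1.7231] open 0.03134648326560997 t 13.4
wrist red 4387 [[-0.052, 0.083, 0.068], [-0.039, 0.094, 0.078], [-0.022, 0.121, 0.081]]
wrist 0.0 1708 -0.052105464824861045 -0.018137686833912404 ztop 0.08828797568458184
wrist 0.02 6351 -0.05702643463231778 0.017695934068105785 ztop 0.08999633470478666
wrist 0.04 3394 -0.06127947809237415 0.01359335487545145 ztop 0.08999627327520802
wrist 0.06 3491 -0.06047941029468651 0.008948594365169904 ztop 0.08999845542094054
wrist 0.08 1910 -0.05224143451307086 -0.0036351150932409965 ztop 0.08606201499354038
wrist 0.1 1578 -0.055177749527071024 -0.006196493534784577 ztop 0.08992047858897081
wrist 0.12 2048 -0.05513493704467372 0.08300148705048928 ztop 0.08988398372492314
wrist 0.14 115 0.05544124660614568 0.06890318282922546 ztop 0.06692190851816335
```

```bash
cat > prof.py <<'E'
from h import *
import sys
go([-.0397,.06,.10],13)
pr=cam('wrist'); im,d=snap('wrist',sys.argv[1]); B=w2b(cloud('wrist',d,pr)); I=im.astype(int)
w=(I.min(-1)>120)&(d>0)&(np.abs(B[...,0]+.03)<.06)&(B[...,2]>.06)
Z=[]
for y in np.arange(-.1,.09,.01):
    s=w&(np.abs(B[...,1]-y)<.003)
    if s.sum()>30: z=np.percentile(B[s][:,2],97); Z.append((round(y,3),round(z,4)))
print(Z)
E
python3 prof.py w7
```

```text
TCP bin [-0.0392  0.1056  0.0468] force [-0.5317  0.9415 -2.0384] open 0.031586647755061134 t 13.5
jaw angle in bin -167.0487422903197 j6 -16.251972168319657
delta tool mm [-53.1881  10.6752 -44.3212]
twist rad -0.0008504506099304976 alt 3.1407422029798626
delta after twist [-53.1881  10.7129 -44.3121]
[(np.float64(-0.01), np.float64(0.0687)), (np.float64(-0.0), np.float64(0.0852)), (np.float64(0.01), np.float64(0.0885)), (np.float64(0.02), np.float64(0.0898)), (np.float64(0.03), np.float64(0.0912)), (np.float64(0.04), np.float64(0.0926)), (np.float64(0.05), np.float64(0.0929)), (np.float64(0.06), np.float64(0.091)), (np.float64(0.07), np.float64(0.0886)), (np.float64(0.08), np.float64(0.0841))]
```

It pivots: the body slope is 0.14 rad for 22 mm of lift, and the base is still on the floor. I lift straight up so the base slides toward the middle, then follow the no-slip arc.

```bash
python3 -m pendant '[{"claw":28,"linear":[-4,0,0],"twist":0},{"claw":28,"linear":[-4,0,0],"twist":0},{"claw":28,"linear":[-4,0,0],"twist":0},{"claw":28,"linear":[-4,0,0],"twist":0},{"claw":28,"linear":[-4,0,0],"twist":0},{"claw":28,"linear":[-4,0,0],"twist":0},{"claw":28,"linear":[-4,0,0],"twist":0},{"claw":28,"linear":[-4,0,0],"twist":0},{"claw":28,"linear":[-4,0,0],"twist":0},{"claw":28,"linear":[-4,0,0],"twist":0}]'
python3 prof.py w8
python3 - <<'E'
from h import *
i2,_=snap('side','s8'); cv2.imwrite('pics/c8.png',cv2.resize(i2[180:380,230:440],(630,600))[:,:,::-1])
E
```

```text
clock: 14.38
tool_pos: [0.5225, 0.1219, 0.087]
orientation: [-66.9, 90.0, 40.9]
force: [-0.1, 0.4, -2.4]
opening: 0.0309
TCP bin [-0.0393  0.1054  0.087 ] force [-0.1387  0.4137 -2.4277] open 0.03085451108534501 t 14.3833
jaw angle in bin -167.04229841382673 j6 -16.251518473600576
delta tool mm [-12.9943  10.5546 -44.1679]
twist rad -0.0007382422369488495 alt 3.1408544113528443
delta after twist [-12.9943  10.5872 -44.1601]
[(np.float64(-0.01), np.float64(0.0931)), (np.float64(-0.0), np.float64(0.0997)), (np.float64(0.01), np.float64(0.104)), (np.float64(0.02), np.float64(0.1085)), (np.float64(0.03), np.float64(0.113)), (np.float64(0.04), np.float64(0.1168)), (np.float64(0.05), np.float64(0.118)), (np.float64(0.06), np.float64(0.1186)), (np.float64(0.07), np.float64(0.118)), (np.float64(0.08), np.float64(0.1144))]
```

View pics/c8.png

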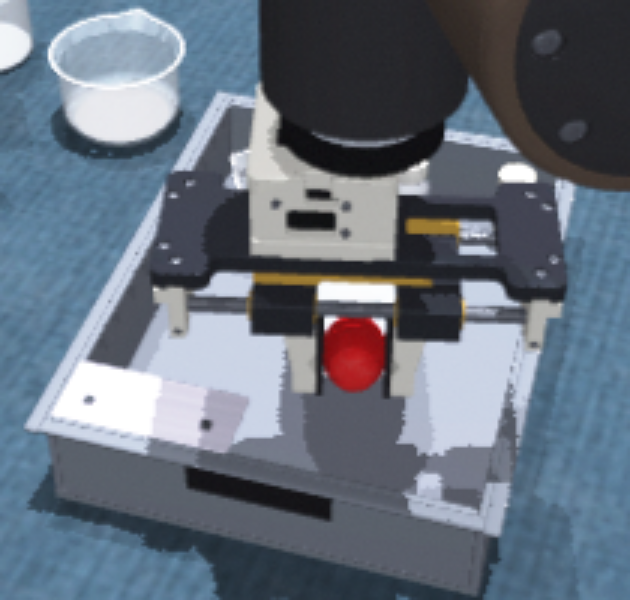

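The picture shows the red cap (355,355) held between the pads and rising. The measured tilt of 23° matches the kinematics for base-on-floor (22.8°), so I continue.

```bash
python3 -m pendant '[{"claw":28,"linear":[-4.5,0,0],"twist":0},{"claw":28,"linear":[-4.5,0,0],"twist":0},{"claw":28,"linear":[-4.5,0,0],"twist":0},{"claw":28,"linear":[-4.5,0,0],"twist":0},{"claw":28,"linear":[-4.5,0,0],"twist":0},{"claw":28,"linear":[-4.5,0,0],"twist":0},{"claw":28,"linear":[-4.5,0,0],"twist":0},{"claw":28,"linear":[-4.5,0,0],"twist":0},{"claw":28,"linear":[-4.5,0,0],"twist":0},{"claw":28,"linear":[-4.5,0,0],"twist":0}]'
python3 prof.py w9
python3 -c "
import numpy as np
L,r=.1715,.03725
th=np.radians(np.arange(44,91,4.6)); H=L*np.sin(th)+r*np.cos(th)-.0138; X=L*np.cos(th)-r*np.sin(th)
for i in range(len(th)): print(round(np.degrees(th[i]),1),'tcpz',round(H[i],4),'step up/back mm',(np.diff(H)[i-1]*1e3).round(1),(np.diff(X)[i-1]*1e3).round(1))"
```

```text
clock: 15.32
tool_pos: [0.5225, 0.1218, 0.132]
orientation: [60.9, 90.0, 168.7]
force: [0.5, 0.3, -3.8]
opening: 0.0315
TCP bin [-0.0394  0.1054  0.132 ] force [ 0.4643  0.3085 -3.7884] open 0.03152350306299995 t 15.3167
jaw angle in bin -167.0419536872417 j6 -16.250240910335187
delta tool mm [ 31.9751  10.4748 -44.187 ]
twist rad -0.0007322348744436269 alt 3.1408604187153495
delta after twist [ 31.9751  10.5072 -44.1793]
[(np.float64(-0.03), np.float64(0.0629)), (np.float64(-0.02), np.float64(0.0733)), (np.float64(-0.01), np.float64(0.0841)), (np.float64(-0.0), np.float64(0.0949)), (np.float64(0.01), np.float64(0.1059)), (np.float64(0.02), np.float64(0.1168)), (np.float64(0.03), np.float64(0.1278)), (np.float64(0.04), np.float64(0.1373)), (np.float64(0.05), np.float64(0.1426)), (np.float64(0.06), np.float64(0.1475)), (np.float64(0.07), np.float64(0.1492)), (np.float64(0.08), np.float64(0.1485))]
44.0 tcpz 0.1321 step up/back mm -2.4 -13.9
48.6 tcpz 0.1395 step up/back mm 7.3 -12.0
53.2 tcpz 0.1458 step up/back mm 6.4 -12.6
57.8 tcpz 0.1512 step up/back mm 5.3 -13.0
62.4 tcpz 0.1554 step up/back mm 4.3 -13.4
67.0 tcpz 0.1586 step up/back mm 3.2 -13.7
71.6 tcpz 0.1607 step up/back mm 2.1 -13.9
76.2 tcpz 0.1616 step up/back mm 0.9 -14.1
80.8 tcpz 0.1614 step up/back mm -0.2 -14.1
85.4 tcpz 0.1601 step up/back mm -1.3 -14.0
90.0 tcpz 0.1577 step up/back mm -2.4 -13.9
```

```bash
python3 -m pendant '[{"claw":28,"linear":[-3.5,0,-6],"twist":0},{"claw":28,"linear":[-3.3,0,-6],"twist":0},{"claw":28,"linear":[-3,0,-6.3],"twist":0},{"claw":28,"linear":[-2.8,0,-6.4],"twist":0},{"claw":28,"linear":[-2.5,0,-6.5],"twist":0},{"claw":28,"linear":[-2.2,0,-6.6],"twist":0},{"claw":28,"linear":[-2,0,-6.7],"twist":0},{"claw":28,"linear":[-1.7,0,-6.8],"twist":0},{"claw":28,"linear":[-1.3,0,-6.8],"twist":0},{"claw":28,"linear":[-1.1,0,-6.8],"twist":0}]'
cat > ang.py <<'E'
from h import *
import sys
go([-.02,0,.15],13)
pr=cam('wrist'); im,d=snap('wrist',sys.argv[1]); B=w2b(cloud('wrist',d,pr)); I=im.astype(int)
i2,d2=snap('side',sys.argv[1]+'s'); B2=w2b(cloud('side',d2))
i3,d3=snap('top',sys.argv[1]+'t'); B3=w2b(cloud('top',d3))
for nm,BB,J in (('wrist',B,im),('side',B2,i2),('top',B3,i3)):
  w=(J.min(-1)>110)&(np.abs(BB[...,0])<.1)&(BB[...,1]>-.1)&(BB[...,1]<.145)
  for z in np.arange(.01,.16,.015):
    s=w&(np.abs(BB[...,2]-z)<.004)&((nm!='side')|(BB[...,1]<.1)) 
    if s.sum()>25: q=BB[s]; print(nm,round(z,3),s.sum(),'x',np.percentile(q[:,0],[2,98]),'y',np.percentile(q[:,1],[2,98]))
cv2.imwrite('pics/'+sys.argv[1]+'c.png',cv2.hconcat([cv2.resize(im,(400,300)),cv2.resize(i2[170:380,220:460],(400,300))])[:,:,::-1])
E
python3 ang.py w10
```

```text
clock: 16.2
tool_pos: [0.5425, 0.0593, 0.155]
orientation: [92.8, 90.0, -159.4]
force: [0.3, -0.1, -4.0]
opening: 0.032
TCP bin [-0.0247  0.0414  0.155 ] force [ 0.2658 -0.0551 -4.0207] open 0.03198510956562939 t 16.2
jaw angle in bin -167.0499603935604 j6 -8.998774598342898
delta tool mm [  4.9773   4.6641 -41.3737]
twist rad -0.0008719691574681221 alt 3.140720684432325
delta after twist [  4.9773   4.7002 -41.3696]
wrist 0.01 1959 x [-0.088   0.0936] y [-0.0994  0.0196]
wrist 0.025 206 x [0.0251 0.0845] y [-0.0981 -0.0721]
wrist 0.04 839 x [0.032  0.0985] y [-0.0858 -0.053 ]
wrist 0.055 571 x [-0.0352  0.0807] y [-0.0906 -0.0428]
wrist 0.07 698 x [-0.0365  0.0259] y [-0.0655 -0.0356]
wrist 0.085 833 x [-0.0383  0.0239] y [-0.0569 -0.0271]
wrist 0.1 1010 x [-0.0405  0.022 ] y [-0.0486 -0.0189]
wrist 0.115 1220 x [-0.043   0.0199] y [-0.0398 -0.0107]
wrist 0.13 1541 x [-0.0507  0.0184] y [-0.0314  0.0047]
wrist 0.145 3495 x [-0.0485  0.0136] y [-0.0224  0.0264]
side 0.01 499 x [-0.0984  0.0961] y [-0.095   0.0977]
side 0.025 52 x [-0.0358  0.085 ] y [-0.0861 -0.0065]
side 0.04 151 x 
[... 178 characters left out ...]
 [-0.0014  0.0295]
side 0.1 62 x [-0.0505  0.0145] y [0.0069 0.0388]
side 0.115 108 x [-0.0519  0.0117] y [0.0169 0.045 ]
side 0.13 155 x [-0.0532  0.0165] y [0.0098 0.0468]
side 0.145 121 x [-0.0441 -0.002 ] y [0.0321 0.046 ]
top 0.01 1903 x [-0.0973  0.0967] y [-0.0985  0.1269]
top 0.04 83 x [0.0412 0.0976] y [-0.09   -0.0513]
top 0.055 89 x [-0.0395  0.0939] y [-0.0979 -0.0378]
top 0.07 87 x [-0.0412  0.0285] y [-0.0652 -0.0281]
top 0.085 95 x [-0.0443  0.0253] y [-0.0576 -0.0262]
top 0.1 92 x [-0.0443  0.0228] y [-0.0486 -0.0189]
top 0.115 102 x [-0.0472  0.023 ] y [-0.0413 -0.005 ]
top 0.13 105 x [-0.0488  0.0202] y [-0.0325  0.0068]
top 0.145 157 x [-0.0449  0.0162] y [-0.0235  0.012 ]
```

View pics/w10c.png

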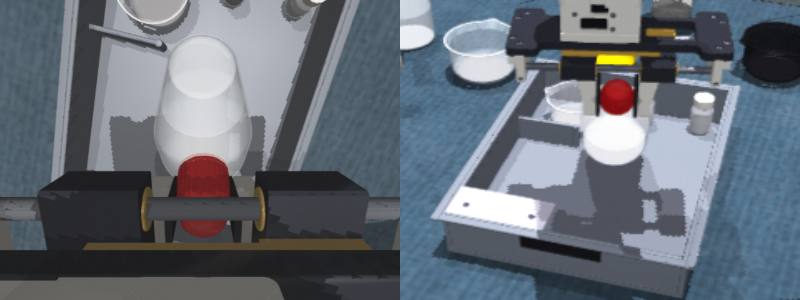

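Now the bottle hangs off the floor (−4 N, full weight) at about 30° from vertical, stuck by pad friction. In the picture its base points away to the right and the vials are untouched. Dragging on floor friction alone is marginal, so I'll turn its base toward the front wall and press the cap over gently against that wall to pivot it upright.

```bash
python3 -m pendant '[{"claw":28,"linear":[-4,0,0],"twist":0},{"claw":28,"linear":[0,0,0],"twist":0.05},{"claw":28,"linear":[0,0,0],"twist":0.08},{"claw":28,"linear":[0,0,0],"twist":0.08},{"claw":28,"linear":[0,0,0],"twist":0.08},{"claw":28,"linear":[0,0,0],"twist":0.08},{"claw":28,"linear":[0,0,0],"twist":0.08},{"claw":28,"linear":[0,0,0],"twist":0.05},{"claw":28,"linear":[0,0,0],"twist":0},{"claw":28,"linear":[0,0,0],"twist":0}]'
python3 -c "
from h import *
go([.025,.05,.159],90)"
```

```text
clock: 17.18
tool_pos: [0.5424, 0.0604, 0.1591]
orientation: [-49.0, 90.0, 30.3]
force: [0.2, -0.1, -2.9]
opening: 0.0314
TCP bin [-0.0247  0.0425  0.1591] force [ 0.2367 -0.1455 -2.9475] open 0.03136124548540408 t 17.1833
jaw angle in bin 164.4382894168963 j6 -37.62833076313229
delta tool mm [  0.1587 -45.8802  20.5729]
twist rad 1.2991932433132325 alt -1.8423994102765606
delta after twist [ 0.1587  7.5102 49.7175]
```

```bash
python3 -m pendant '[{"claw":28,"linear":[0,-4,2],"twist":0},{"claw":28,"linear":[0,-7,3],"twist":0},{"claw":28,"linear":[0,-8,4],"twist":0},{"claw":28,"linear":[0,-8,4],"twist":0},{"claw":28,"linear":[0,-8,3],"twist":0},{"claw":28,"linear":[0,-7,3],"twist":0},{"claw":28,"linear":[0,-4,1.5],"twist":0},{"claw":28,"linear":[0,0,0],"twist":0.05},{"claw":28,"linear":[0,0,0],"twist":0.08},{"claw":28,"linear":[0,0,0],"twist":0.09}]'
python3 -m pendant '[{"claw":28,"linear":[0,0,0],"twist":0.1},{"claw":28,"linear":[0,0,0],"twist":0.11},{"claw":28,"linear":[0,0,0],"twist":0.12},{"claw":28,"linear":[0,0,0],"twist":0.12},{"claw":28,"linear":[0,0,0],"twist":0.12},{"claw":28,"linear":[0,0,0],"twist":0.12},{"claw":28,"linear":[0,0,0],"twist":0.12},{"claw":28,"linear":[0,0,0],"twist":0.12},{"claw":28,"linear":[0,0,0],"twist":0.1},{"claw":28,"linear":[0,0,0],"twist":0.05}]'
cat > axis.py <<'E'
from h import *
import sys
go([-.08,.04,.15],90)
for c in ('wrist','side','top'):
    pr=cam(c); im,d=snap(c,sys.argv[1]+c[0]); B=w2b(cloud(c,d,pr))
    if c=='wrist': A=im
    if c=='side': A2=im
    w=(im.min(-1)>110)&(np.abs(B[...,0])<.11)&(B[...,1]>-.05)&(B[...,1]<.1)
    for z in np.arange(.03,.14,.015):
        s=w&(np.abs(B[...,2]-z)<.004)
        if s.sum()>25: q=B[s]; print(c,round(z,3),s.sum(),'x',np.percentile(q[:,0],[2,98]),'y',np.percentile(q[:,1],[2,98]))
cv2.imwrite('pics/'+sys.argv[1]+'c.png',cv2.hconcat([cv2.resize(A,(400,300)),cv2.resize(A2[170:380,220:460],(400,300))])[:,:,::-1])
E
python3 axis.py a1
```

```text
clock: 18.02
tool_pos: [0.5917, 0.0715, 0.1586]
orientation: [133.8, 90.0, -159.9]
force: [0.3, 0.4, -4.0]
opening: 0.0319
clock: 18.85
tool_pos: [0.5917, 0.0715, 0.1589]
orientation: [-143.9, 90.0, -139.6]
force: [0.4, -0.4, -3.7]
opening: 0.0317
TCP bin [0.0253 0.0494 0.1589] force [ 0.3933 -0.395  -3.7069] open 0.03173387415753693 t 18.85
jaw angle in bin 89.49695543348116 j6 -111.31077269605402
delta tool mm [   8.8781  -10.3125 -105.2109]
twist rad -0.00877980126900213 alt 3.132812852320791
delta after twist [   8.8781   -9.3884 -105.2974]
wrist 0.06 512 x [-0.0891 -0.0644] y [0.0169 0.0814]
wrist 0.075 695 x [-0.0817 -0.0558] y [0.0172 0.0816]
wrist 0.09 819 x [-0.073  -0.0476] y [0.0171 0.0813]
wrist 0.105 986 x [-0.0646 -0.0389] y [0.017  0.0813]
wrist 0.12 1183 x [-0.0561 -0.0306] y [0.0171 0.0814]
wrist 0.135 1574 x [-0.0477 -0.0069] y [0.0142 0.0842]
side 0.045 69 x [-0.0725 -0.0283] y [0.0796 0.0883]
side 0.06 187 x [-0.0882 -0.0236] y [0.0436 0.0881]
side 0.075 205 x [-0.0813 -0.0148] y [0.0398 0.0879]
side 0.09 207 x [-0.0726 -0.0037] y [0.0403 0.0885]
side 0.105 223 x [-0.0641  0.0056] y [0.0406 0.0882]
side 0.12 216 x [-0.0554  0.0149] y [0.0415 0.0885]
side 0.135 237 x [-0.0467  0.0199] y [0.0422 0.0876]
top 0.06 63 x [-0.0872 -0.0551] y [0.0129 0.0819]
top 0.075 98 x [-0.0813 -0.0437] y [0.0126 0.0796]
top 0.09 92 x [-0.0728 -0.0324] y [0.0125 0.0811]
top 0.105 97 x [-0.064  -0.0237] y [0.0126 0.0824]
top 0.12 104 x [-0.055  -0.0153] y [0.0128 0.0809]
top 0.135 100 x [-0.0475 -0.0103] y [0.0133 0.084 ]
```

View pics/a1c.png

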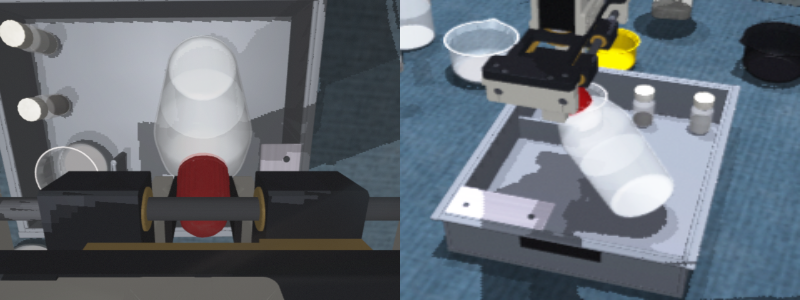

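Twisted as planned: the base faces the front wall (upper side of the left picture) and hangs free at 29° tilt. I now push toward the front wall slowly, with the base a few mm off the floor.

```bash
python3 -m pendant '[{"claw":28,"linear":[-1,0,-4],"twist":0},{"claw":28,"linear":[-1,0,-5],"twist":0},{"claw":28,"linear":[-1,0,-5],"twist":0},{"claw":28,"linear":[-1,0,-4],"twist":0},{"claw":28,"linear":[-1,0,-4],"twist":0},{"claw":28,"linear":[-1,0,-4],"twist":0},{"claw":28,"linear":[0,0,-4],"twist":0},{"claw":28,"linear":[0,0,-4],"twist":0},{"claw":28,"linear":[0,0,-4],"twist":0},{"claw":28,"linear":[0,0,-4],"twist":0}]'
python3 axis.py a2 | grep -v top
```

```text
clock: 19.83
tool_pos: [0.5493, 0.0681, 0.165]
orientation: [12.0, 90.0, 16.7]
force: [1.2, 0.1, -3.2]
opening: 0.0316
TCP bin [-0.0172  0.0496  0.165 ] force [ 1.2438  0.144  -3.1641] open 0.031600780401284535 t 19.8333
jaw angle in bin 89.83150685315661 j6 -112.65713824635817
delta tool mm [ 15.0166  -9.8069 -62.8017]
twist rad -0.002940783555716475 alt 3.1386518700340766
delta after twist [ 15.0166  -9.6222 -62.8303]
wrist 0.045 38 x [-0.1089 -0.0907] y [0.0145 0.0826]
wrist 0.06 302 x [-0.1097 -0.0892] y [0.0167 0.0806]
wrist 0.075 460 x [-0.1058 -0.0833] y [0.0172 0.0803]
wrist 0.09 561 x [-0.1    -0.0777] y [0.0173 0.0806]
wrist 0.105 660 x [-0.0941 -0.0722] y [0.0175 0.0804]
wrist 0.12 786 x [-0.0885 -0.0664] y [0.0172 0.0806]
wrist 0.135 1026 x [-0.0826 -0.0472] y [0.0151 0.0848]
side 0.045 107 x [-0.1066 -0.0501] y [0.0722 0.0878]
side 0.06 164 x [-0.1092 -0.0446] y [0.047  0.0884]
side 0.075 182 x [-0.1047 -0.0371] y [0.0461 0.0878]
side 0.09 180 x [-0.0993 -0.0328] y [0.0461 0.0878]
side 0.105 190 x [-0.0932 -0.0265] y [0.0462 0.0879]
side 0.12 202 x [-0.0877 -0.0211] y [0.0444 0.0883]
side 0.135 226 x [-0.0818 -0.0144] y [0.0438 0.088 ]
```

It works: the tilt is down to 21° with only about 1 N. I continue.

```bash
python3 -m pendant '[{"claw":28,"linear":[0,0,-4],"twist":0},{"claw":28,"linear":[0,0,-4],"twist":0},{"claw":28,"linear":[0,0,-4],"twist":0},{"claw":28,"linear":[0,0,-4],"twist":0},{"claw":28,"linear":[0,0,-4],"twist":0},{"claw":28,"linear":[0,0,-4],"twist":0},{"claw":28,"linear":[0,0,-4],"twist":0},{"claw":28,"linear":[0,0,-4],"twist":0},{"claw":28,"linear":[0,0,-4],"twist":0},{"claw":28,"linear":[0,0,-4],"twist":0}]'
python3 axis.py a3 | grep -v top
```

```text
clock: 20.82
tool_pos: [0.5093, 0.0648, 0.165]
orientation: [-15.6, 90.0, -10.9]
force: [1.1, 0.2, -2.7]
opening: 0.0319
TCP bin [-0.0573  0.0497  0.165 ] force [ 1.1407  0.1612 -2.7373] open 0.03194568884095144 t 20.8167
jaw angle in bin 89.82414859569256 j6 -114.50263940436959
delta tool mm [ 14.9817  -9.7294 -22.6288]
twist rad -0.003069185567798449 alt 3.1385234680219947
delta after twist [ 14.9817  -9.6599 -22.6586]
wrist 0.045 40 x [-0.1099 -0.099 ] y [0.0197 0.0792]
wrist 0.06 62 x [-0.1098 -0.0986] y [0.0203 0.0783]
wrist 0.075 101 x [-0.1098 -0.096 ] y [0.0206 0.0784]
wrist 0.09 167 x [-0.1099 -0.095 ] y [0.0198 0.0782]
wrist 0.105 255 x [-0.1093 -0.0955] y [0.0208 0.0766]
wrist 0.12 311 x [-0.1079 -0.094 ] y [0.021  0.0767]
wrist 0.135 1287 x [-0.1061 -0.065 ] y [0.0143 0.0848]
side 0.03 96 x [-0.1088 -0.0466] y [0.0684 0.0878]
side 0.045 130 x [-0.1086 -0.046 ] y [0.0688 0.088 ]
side 0.06 133 x [-0.108  -0.0445] y [0.0673 0.0885]
side 0.075 151 x [-0.1089 -0.0444] y [0.0644 0.0886]
side 0.09 163 x [-0.1091 -0.0418] y [0.0602 0.088 ]
side 0.105 168 x [-0.1085 -0.0424] y [0.0552 0.089 ]
side 0.12 179 x [-0.1073 -0.039 ] y [0.0522 0.0885]
side 0.135 253 x [-0.1057 -0.0373] y [0.0467 0.0881]
```

```bash
python3 -m pendant '[{"claw":28,"linear":[0,0,-3],"twist":0},{"claw":28,"linear":[0,0,-3],"twist":0},{"claw":28,"linear":[0,0,-3],"twist":0},{"claw":28,"linear":[0,0,-3],"twist":0},{"claw":28,"linear":[0,0,-2],"twist":0},{"claw":28,"linear":[0,0,0],"twist":0},{"claw":28,"linear":[1,0,0],"twist":0},{"claw":28,"linear":[1,0,0],"twist":0},{"claw":28,"linear":[1,0,0],"twist":0},{"claw":28,"linear":[0,0,0],"twist":0}]'
cat > tilt.py <<'E'
from h import *
import sys
t,M,o=tool(); print('TCP bin',w2b(t),'F',o['force'])
im,d=snap('side',sys.argv[1]); B=w2b(cloud('side',d))
w=(im.min(-1)>110)&(B[...,0]<0)&(B[...,0]>-.13)&(B[...,1]>-.05)&(B[...,1]<.12)&(B[...,2]>.015)&(B[...,2]<.11)
P=B[w]; from scipy.optimize import least_squares
f=lambda p:np.hypot(P[:,0]-p[0]-p[2]*(P[:,2]-.06),P[:,1]-p[1]-p[3]*(P[:,2]-.06))-.03725
r=least_squares(f,[-.078,.05,0,0],loss='soft_l1',f_scale=.002); print(len(P),'axis fit x,y@.06, tilts rad',r.x,'rms',np.sqrt(np.mean(r.fun**2)))
E
python3 tilt.py b1
```

```text
clock: 21.8
tool_pos: [0.4957, 0.0637, 0.1616]
orientation: [-163.7, 90.0, -159.0]
force: [1.9, -0.5, -3.6]
opening: 0.032
TCP bin [-0.071   0.0497  0.1616] F [ 1.8691 -0.5201 -3.5821]
2155 axis fit x,y@.06, tilts rad [-0.081   0.0497  0.0274  0.008 ] rms 0.016009344348418872
```

```bash
python3 -m pendant '[{"claw":28,"linear":[0.7,0,-1],"twist":0},{"claw":28,"linear":[0.7,0,-1],"twist":0},{"claw":28,"linear":[0.7,0,0],"twist":0},{"claw":28,"linear":[0.7,0,0],"twist":0},{"claw":28,"linear":[0.7,0,0],"twist":0},{"claw":28,"linear":[0.5,0,0],"twist":0},{"claw":28,"linear":[0,0,0],"twist":0},{"claw":28,"linear":[0,0,0],"twist":0},{"claw":28,"linear":[0,0,0],"twist":0},{"claw":28,"linear":[0,0,0],"twist":0}]'
python3 tilt.py b2
```

```text
clock: 22.68
tool_pos: [0.4938, 0.0636, 0.158]
orientation: [31.8, 90.0, 36.5]
force: [2.9, -0.3, -1.4]
opening: 0.0317
TCP bin [-0.0729  0.0498  0.158 ] F [ 2.8973 -0.2546 -1.3834]
2215 axis fit x,y@.06, tilts rad [-0.0809  0.0499  0.0028  0.0082] rms 0.015398423609155627
```

```bash
python3 -m pendant '[{"claw":28,"linear":[0.5,0,0],"twist":0},{"claw":28,"linear":[0.5,0,0],"twist":0},{"claw":28,"linear":[0.5,0,0],"twist":0},{"claw":28,"linear":[0,0,0.5],"twist":0},{"claw":28,"linear":[0,0,0.5],"twist":0},{"claw":28,"linear":[0,0,0],"twist":0},{"claw":28,"linear":[0,0,0],"twist":0},{"claw":28,"linear":[0,0,0],"twist":0},{"claw":28,"linear":[0,0,0],"twist":0},{"claw":28,"linear":[0,0,0],"twist":0}]'
python3 tilt.py b3
```

```text
clock: 23.57
tool_pos: [0.4944, 0.0635, 0.1563]
orientation: [-170.2, 90.0, -165.5]
force: [1.8, 0.9, -4.7]
opening: 0.0318
TCP bin [-0.0722  0.0497  0.1563] F [ 1.8263  0.8762 -4.7216]
2244 axis fit x,y@.06, tilts rad [-0.0807  0.0499  0.0051  0.0057] rms 0.015396156427183812
```

```bash
python3 -m pendant '[{"claw":28,"linear":[0.7,0,0],"twist":0},{"claw":28,"linear":[0.7,0,0],"twist":0},{"claw":28,"linear":[0.6,0,0],"twist":0},{"claw":28,"linear":[0,0,0],"twist":0},{"claw":28,"linear":[0,0,0],"twist":0},{"claw":28,"linear":[0,0,0],"twist":0},{"claw":28,"linear":[0,0,0],"twist":0},{"claw":28,"linear":[0,0,0],"twist":0},{"claw":28,"linear":[0,0,0],"twist":0},{"claw":28,"linear":[0,0,0],"twist":0}]'
python3 tilt.py b4
```

```text
clock: 24.45
tool_pos: [0.4947, 0.0636, 0.1544]
orientation: [-159.9, 90.0, -155.3]
force: [1.6, -0.3, -4.1]
opening: 0.0317
TCP bin [-0.072   0.0497  0.1544] F [ 1.6272 -0.335  -4.1259]
2266 axis fit x,y@.06, tilts rad [-0.0808  0.0498  0.0047  0.0062] rms 0.015622390367114491
```

```bash
python3 - <<'E'
from h import *
for c in ('side','wrist'):
    pr=cam(c); im,d=snap(c,'b5'+c); B=w2b(cloud(c,d,pr)); I=im.astype(int)
    red=(I[...,0]>I[...,1]+60)&(np.abs(B[...,0]+.075)<.03)&(np.abs(B[...,1]-.05)<.03)&(B[...,2]<.22)
    if red.sum(): print(c,red.sum(),np.percentile(B[red],[1,50,99],axis=0))
a=cv2.imread('pics/b5side.png')[170:350,300:450]; cv2.imwrite('pics/b5.png',cv2.resize(a,(500,600)))
E
```

```text
side 3 [[-0.0871  0.0654  0.1555]
 [-0.0857  0.0658  0.1559]
 [-0.0842  0.0662  0.1562]]
wrist 4810 [[-0.0961  0.0352  0.1568]
 [-0.0913  0.0498  0.1854]
 [-0.0699  0.0643  0.1964]]
```

View pics/b5.png

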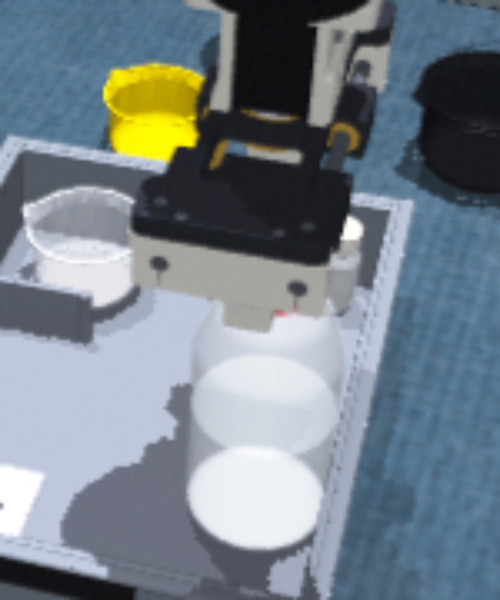

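The bottle is upright beside the front wall, with its base a dark line at about (255,545). The cap top reads about 0.196 against 0.193 when standing, so 2–3 mm remain.

```bash
python3 -m pendant '[{"claw":28,"linear":[0.5,0,0.2],"twist":0},{"claw":28,"linear":[0.5,0,0.2],"twist":0},{"claw":28,"linear":[0.5,0,0.2],"twist":0},{"claw":28,"linear":[0.5,0,0.2],"twist":0},{"claw":28,"linear":[0,0,0],"twist":0},{"claw":28,"linear":[0,0,0],"twist":0},{"claw":28,"linear":[0,0,0],"twist":0},{"claw":28,"linear":[0,0,0],"twist":0},{"claw":28,"linear":[0,0,0],"twist":0},{"claw":28,"linear":[0,0,0],"twist":0}]'
python3 tilt.py b6
```

```text
clock: 25.43
tool_pos: [0.4955, 0.0637, 0.1524]
orientation: [-168.0, 90.0, -163.3]
force: [-0.1, 0.7, -3.7]
opening: 0.0319
TCP bin [-0.0712  0.0497  0.1524] F [-0.1161  0.6507 -3.6992]
2276 axis fit x,y@.06, tilts rad [-0.0806  0.0498  0.0074  0.0044] rms 0.01540238835021139
```

```bash
python3 -m pendant '[{"claw":28,"linear":[0.5,0,0],"twist":0},{"claw":28,"linear":[0.5,0,0],"twist":0},{"claw":28,"linear":[0.3,0,0],"twist":0},{"claw":28,"linear":[0,0,0],"twist":0},{"claw":28,"linear":[0,0,0],"twist":0},{"claw":28,"linear":[0,0,0],"twist":0},{"claw":28,"linear":[0,0,0],"twist":0},{"claw":28,"linear":[0,0,0],"twist":0},{"claw":28,"linear":[0,0,0],"twist":0},{"claw":28,"linear":[0,0,0],"twist":0}]'
python3 tilt.py b7
```

```text
clock: 26.32
tool_pos: [0.4955, 0.0637, 0.1511]
orientation: [-154.0, 90.0, -149.3]
force: [-0.5, 0.2, -3.9]
opening: 0.0318
TCP bin [-0.0712  0.0497  0.1511] F [-0.5322  0.2152 -3.8939]
2284 axis fit x,y@.06, tilts rad [-0.0806  0.0499  0.0109  0.005 ] rms 0.0153707635286983
```

```bash
python3 -m pendant '[{"claw":28,"linear":[0.4,0,0],"twist":0},{"claw":28,"linear":[0.4,0,0],"twist":0},{"claw":28,"linear":[0.4,0,0],"twist":0},{"claw":28,"linear":[0,0,0],"twist":0},{"claw":28,"linear":[0,0,0],"twist":0},{"claw":28,"linear":[0,0,0],"twist":0},{"claw":28,"linear":[0,0,0],"twist":0},{"claw":28,"linear":[0,0,0],"twist":0},{"claw":28,"linear":[0,0,0],"twist":0},{"claw":28,"linear":[0,0,0],"twist":0}]'
python3 - <<'E'
from h import *
c='wrist'; pr=cam(c); im,d=snap(c); B=w2b(cloud(c,d,pr)); I=im.astype(int)
red=(I[...,0]>I[...,1]+60)&(np.abs(B[...,0]+.075)<.03)&(np.abs(B[...,1]-.05)<.03)&(B[...,2]<.22)
print(np.percentile(B[red],[1,50,99],axis=0),get_obs()['force'])
E
```

```text
clock: 27.2
tool_pos: [0.496, 0.0637, 0.1506]
orientation: [-0.2, 89.9, 4.5]
force: [-0.1, -1.6, 4.9]
opening: 0.0317
[[-0.0949  0.0352  0.1534]
 [-0.0899  0.0498  0.1816]
 [-0.0686  0.0643  0.1928]] [-0.9359 -0.4344  5.8137]
```

Fz flips to +5 N and the cap top reads 0.193, so the base is on the floor. I relax slightly, open, and rise.

```bash
python3 -m pendant '[{"claw":28,"linear":[-0.4,0,0],"twist":0},{"claw":28,"linear":[0,0,0],"twist":0},{"claw":30,"linear":[0,0,0],"twist":0},{"claw":32,"linear":[0,0,0],"twist":0},{"claw":34,"linear":[0,0,0],"twist":0},{"claw":38,"linear":[0,0,0],"twist":0},{"claw":44,"linear":[0,0,0],"twist":0},{"claw":52,"linear":[0,0,0],"twist":0},{"claw":60,"linear":[0,0,0],"twist":0},{"claw":60,"linear":[0,0,0],"twist":0}]'
python3 tilt.py b8
python3 -m pendant '[{"claw":60,"linear":[-4,0,0],"twist":0},{"claw":60,"linear":[-8,0,0],"twist":0},{"claw":60,"linear":[-12,0,0],"twist":0},{"claw":60,"linear":[-15,0,0],"twist":0},{"claw":60,"linear":[-15,0,0],"twist":0},{"claw":60,"linear":[-15,0,0],"twist":0},{"claw":60,"linear":[-15,0,0],"twist":0},{"claw":60,"linear":[-10,0,0],"twist":0},{"claw":60,"linear":[0,0,0],"twist":0},{"claw":60,"linear":[0,0,0],"twist":0}]'
python3 tilt.py b9
python3 - <<'E'
from h import *
im,d=snap('top','top9'); B=w2b(cloud('top',d))
for n in ['low_beaker','vial_a']:
    for b in boxes_of('top',n)[:5]:
        u,v=np.round(b['xy']).astype(int)
        if np.abs(B[v,u,:2]).max()<.16: print(n,b['confidence'],u,v,B[v,u])
a=cv2.imread('pics/b9.png')[170:380,220:460]; t=im[190:345,200:400,::-1]
cv2.imwrite('pics/fin.png',cv2.hconcat([cv2.resize(a,(400,350)),cv2.resize(t,(400,350))]))
E
```

```text
clock: 28.08
tool_pos: [0.4957, 0.0639, 0.1504]
orientation: [38.6, 90.0, 43.3]
force: [-0.8, 0.8, 3.2]
opening: 0.0569
TCP bin [-0.071   0.0499  0.1504] F [-0.7576  0.8365  3.1758]
2344 axis fit x,y@.06, tilts rad [-0.0806  0.0483  0.0051 -0.0266] rms 0.015046388693721456
clock: 28.97
tool_pos: [0.4955, 0.0638, 0.2446]
orientation: [44.4, 89.9, 49.0]
force: [-0.5, 0.9, -0.1]
opening: 0.0597
TCP bin [-0.0712  0.0498  0.2446] F [-0.5118  0.9312 -0.1252]
2268 axis fit x,y@.06, tilts rad [-0.0803  0.0499  0.0043  0.0002] rms 0.015458828472811747
low_beaker 0.74 348 229 [ 0.0667 -0.1066  0.0088]
vial_a 0.64 366 306 [-0.0926 -0.1249  0.0614]
vial_a 0.47 363 269 [-0.0207 -0.126   0.0617]
```

View pics/fin.png

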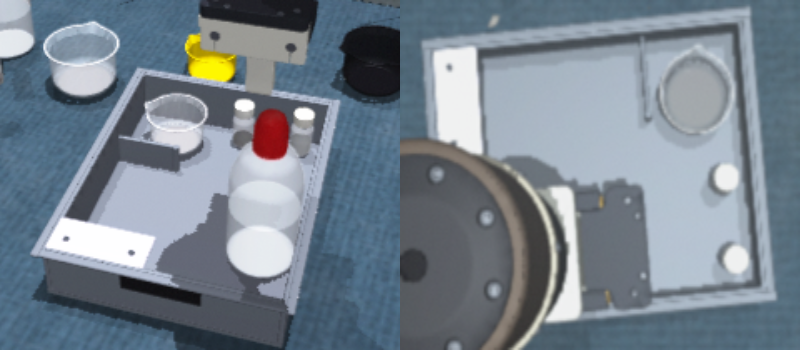

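The bottle stands free and upright, with the cap at (270,135) on the left. The beaker and both vials are unchanged, and the gripper is clear above. I hand in.

```bash
python3 -c "
from h import *
print(close_job())"
```

```text
the job is handed in; nothing more can be done
None
```

The wash bottle now stands upright on its base on the bin's floor beside the front wall. It has been let go, and I handed the job in at about 29 s.

**How it went:**
- I hooked the shoulder with one finger and drew the bottle out sideways until its cap was clear of the cover plate.
- I then pinched the cap and raised it, with the base sliding along the floor. At about 30° from vertical, pad friction held the bottle and it hung just off the floor.
- I turned it so the base faced the front wall and eased it upright against that wall, with about 3 N at most measured at the wrist.
- I set it down (Fz +5 N at contact), opened the gripper and rose clear.

**Last checks:**
- **Bottle:** fitted tilt about 0.004 rad after release, at bin position (-0.080, 0.050). The fit's overall residual was large (15 mm) because other white surfaces got into it, but the picture agrees.
- **Base on floor:** the cap top read 0.193 m just before release, as expected for a bottle standing on the floor.
- **Beaker and vials:** standing, within about 4 mm of where they were.
- **Gripper:** about 50 mm above the cap, with about 1 N on the wrist, which is its noise level.

**What failed or disagreed:**
- The first light pinch at 33 mm did not hold the cap, so I closed again at 28 mm.
- The grip sat about 7 mm lower on the cap than I had planned, so the final lowering took several small steps.

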